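# Level the chocolate setting plate with a wedge

## Task

The steel plate carrying the filled chocolate mould sits low at one side. Swing open the blue cap of the yellow ball level on the plate, then push the wooden wedge in under the low edge of the plate until the level's red ball rests in the middle, between its two black lines. Then shut the cap fully again, with the plate staying level, and leave the other things on the bench where they are.

Things in the scene. Friction and masses are not known exactly. Their poses are not given: they have to be found in the camera images.
- bar_mid (a point): middle of the underside of the dark bar (10 mm diameter, 200 mm long) under the low edge of the steel plate. Axes are the plate's: x from the low edge to the pivot, z up. The plate's top is 18 mm, the mould's top 46 mm above this point. The bar rises only when lifted (about 5 N, varies). When the plate is level this point is 21 to 31 mm above the bench; it differs from start to start.
- plate_pivot (a point): middle of the fixed pivot axle on which the steel plate (250 x 240 x 8 mm) tips freely, at the side opposite the low edge; in the plate's axes 245 mm in x and 14 mm in z from bar_mid. Left alone, the plate drops on stops 0.055 rad below level.
- lane (a point): on the bench, between the two fixed aluminium guide rails (12 mm high, 66 mm apart inside) that lead the wedge under the bar, 60 mm outside the bar, where the straight rails begin; x points along the lane towards the bar. The rails run from here 130 mm in x; outside, the mouth flares over 52 mm to about 100 mm wide.
- level_mid (a point): centre of the clear tube (23 mm diameter, 96 mm long, along x) of the yellow ball level fixed on the plate; axes are the plate's. It lies 125 mm in x, 80 mm in y and 36.5 mm in z from bar_mid. The level is 116 x 44 mm, 31 mm tall on the plate.
- level_ball (a joint): place (m) of the red ball (18 mm) along the level's tube: 0 = midway between the two black lines (24 mm apart inside), negative = towards the low edge (plate -x). The ball rolls to the lower end: it settles, in 1 to 2 s, at 0.6 mm per 0.001 rad of tilt; -0.033 at the start. Pushing the wedge 1 mm further under load moves it about 0.54 mm.
- level_cap (a joint): angle (rad) of the blue cap over the level: 0 = shut (as at the start), 1.5 = fully open. The cap is a flap 110 mm (plate x) by 46 mm (plate y) by 4 mm; its hinge is stiff, so it stays where it is left; about 1 N on its lever moves it.
- cap_hinge (a point): middle of the cap's hinge line, which runs along the plate's x on the side of the level next to the mould (plate -y side). Its axes turn with the cap: y from the hinge to the cap's free edge, z out of its outer face (up when shut). The flap's outer face is 4 mm out from here. Opening turns it about +x.
- cap_knob (a point): centre of the orange ball (16 mm) on the cap's flip lever, an 8 mm rod from the hinge axis, 50 mm long, beside the flap at its low-edge end: 85 mm from cap_hinge in -x, 34 mm in y, 36.5 mm in z (cap axes). It leans 43 degrees from upright to the free-edge side when shut; pushed from there over the hinge to the mould's side, it swings the cap open, and pushed back, shut.
- wedge_mid (a point): loose beech wedge, 160 mm long (x), 60 mm wide, flat below; this point is 10 mm above the middle of its underside. +x points to its thin tip (4 mm thick, 80 mm ahead); the top slopes up to 39 mm at the heel (0.22 mm per mm). It lies before the lane, tip towards it. It stays by friction where it is left; 5 to 15 N push it under load.
- wedge_heel (a point): middle of the wedge's flat upright heel face (60 mm wide, 39 mm high, facing the wedge's -x), 19.5 mm above the bench.
- butter_jar: amber jar with white lid, 66 mm diameter, 85 mm tall; origin under its centre; a bystander
- syrup_bottle: amber bottle, 60 mm diameter, 170 mm tall; origin under its centre; a bystander
- cup: white mug, 80 mm wide, 90 mm tall, with a handle; origin under its centre; a bystander
- spatula: spatula lying flat; a bystander
- scraper: bench scraper, steel blade with black grip, 120 mm wide, 100 mm long, lying flat; a bystander
- spare_mould: empty pale mould, 200 x 135 x 22 mm; origin under its centre; a bystander
Not all that is in view belongs to the job. Of the things that look like the part that bears wedge_mid, take the one that is farthest from the robot's base at the start.

How it is judged:
By the outcome, as a careful person would: the job done as asked, in the order asked, and still so for the second after the job is handed in, with the robot touching nothing.
It also fails if it takes over 72 s, if anything falls off the work surface, if the arm or the gripper's body presses on something with over 40 N, if the wrist force passes 120 N, or if a joint passes its speed limit or range.

## Robot

A 6-joint arm with a two-finger parallel gripper is mounted at the origin on the work surface. World frame = base frame: x ahead of the robot, y to its left, z up, the work surface at z = 0. Lengths are in mm, angles in rad, forces in N, time in s.
With the tool pointing down it reaches from about 400 to 925 mm from the base axis. Payload 12.5 kg.
Tool frame: the origin (TCP) lies midway between the tips of the shut fingers; the grasp point (between the pads) lies 19 mm behind it; z points along the fingers, y is the direction in which the jaws open and shut (so a half turn about z gives the same grasp; the last joint's range is limited). The gripper opens to 95 mm and grips with 3 to 60 N. Pads are 20 mm wide; open, the fingers measure 119 mm over their backs; the gripper's body (75 mm by 180 mm) begins 59 mm behind the grasp point.
Start: joints at [-1.298, 0.491, 1.559, -0, 1.092, -0.106], TCP at [231.152, -580.702, 214.661] pointing down, gripper open.
Joint ranges: [-3.1, 3.1], [-0.84, 2.19], [0.05, 2.79], [-1.13, 4.28], [0.06, 2.93], [-2.69, 2.69]. Speed limits (rad/s): [2.22, 2.22, 2.79, 3.14, 3.14, 3.14].

## Interface

Orientations are given as [roll, pitch, yaw] about the fixed x, y, z axes, in that order (R = Rz(yaw) Ry(pitch) Rx(roll)).
In Python, from cell import env gives the robot as it stands.
- The arm moves only by the tool servo_tool, never from a script. Its argument "plan" is a list of rows, each a list of 7 numbers: the shift along the tool's x, y, z in m, then the turn, a rotation vector about the tool's x, y, z in degrees, then the opening in per cent of the stroke, from 0 (shut) to 100 (fully open). In form: [[dx, dy, dz, wx, wy, wz, jaw], ...]. A call has 1 to 8 rows; each row shifts and turns the pose as measured when the row begins, along the tool's axes as they then stand; what a row does not reach is not made up. A row lasts 1/12 s, in which the tool goes at most 41.7 mm and 7.16 degrees, less where a joint would pass 70% of its speed; a pose out of reach is approached as far as the arm can. A call is refused whole if a number of a shift passes 0.0417 or a number of a turn 7.16, either way. A call with a gripper value outside its range is refused whole. The fingers move at their own pace and stop on an object; the grip force is fixed at half the most. Time passes only in rows, so rows that do not move let the fingers close. It gives the time, the measured TCP pose, the force and the opening at its end, in the units of the state.
- env.state(): the state, without advancing time (a new reading comes with each control period).
- env.read_camera(name): name is "scene" or "top" or "wrist"; returns a dict with "img" (400x640x3 uint8, blue, green, red), "intrinsics" (3x3 intrinsics, pixels), "R" (3x3) and "t" (3): a world point X has camera coordinates R X + t. Camera axes: x right, y down, z forward; pixel columns grow to the right and rows downward; lengths in mm; the calibration is good to about 2 mm. A picture is of the moment at which its call begins. There is no depth.
- env.job_done(): hands the job in, once; it reports no verdict.
The state is a dict: "t": time; "joints": joint angles; "qvel": joint speeds; "tau": joint torques, N m; "eef_pos": TCP position; "tcp_rot": TCP orientation; "ft_force": force on the tool from outside, world axes, zero at the start; "moment": the same for the moment, N m; "opening": opening from 0.0 (shut) to 1.0 (fully open).
Only numpy, scipy, OpenCV 4.12 (cv2) and the standard library are available. Lean on these libraries where they do the work, as an engineer would, in place of code of your own. Each camera call takes 0.05 s, during which the arm holds its last target. There are 200 camera calls.

## Working session

There is one attempt and no reset: what is moved stays moved. The work goes in short steps, Python scripts to look and compute and a tool call to move; the robot and the scene stay as the last step left them, time stands still between calls to the robot, and variables do not carry over. Pictures are saved under pics/ and viewed, about 8 in all and at most 12, crops included, and the job is handed in when it is done.

Besides the shell and the picture viewer there is one more tool, called by a JSON object that holds its "api" and its "payload", one argument or row to a line. servo_tool: Moves the arm, as the interface text tells. Its arguments: {"type":"object","properties":{"plan":{"type":"array","items":{"type":"array","items":{"type":"number"}}}},"required":["plan"]}

```bash
mkdir -p pics; python3 - <<'E'
from cell import env
import cv2,numpy as np,pickle
d={}
for n in("scene","top"):
    c=env.read_camera(n);d[n]=c
    cv2.imwrite(f"pics/{n}0.png",c["img"]);print(n,np.round(c["intrinsics"],1).tolist(),np.round(c["R"],3).tolist(),np.round(c["t"],1).tolist())
pickle.dump(d,open("c0.pkl","wb"))
print(env.state())
E
```

```text
scene [[513.6, 0.0, 313.0], [0.0, 513.6, 196.2], [0.0, 0.0, 1.0]] [[0.85, 0.526, -0.0], [0.391, -0.632, -0.67], [-0.352, 0.569, -0.743]] [-434.5, -145.7, 1992.5]
top [[431.1, 0.0, 320.8], [0.0, 431.1, 197.4], [0.0, 0.0, 1.0]] [[0.022, -1.0, -0.003], [-0.993, -0.021, -0.116], [0.116, 0.005, -0.993]] [-17.0, 513.2, 1646.5]
{'t': 0.1, 'joints': array([-1.29761307e+00,  4.91491608e-01,  1.55942936e+00, -1.04525041e-05,
        1.09166028e+00, -1.05624504e-01]), 'qvel': array([ 0.00174464, -0.00247534, -0.00180887,  0.00162854,  0.00091825,
       -0.00065176]), 'tau': array([ 3.01026710e-03, -6.13621402e+01, -2.58606058e+01,  6.94244402e-02,
        4.70185967e-02, -5.41697989e-05]), 'eef_pos': array([ 231.07668201, -580.47193935,  214.11087359]), 'tcp_rot': array([-3.14060860e+00, -9.50060000e-05,  3.78812536e-01]), 'ft_force': array([ 0.12641275, -0.80849206,  0.53907896]), 'moment': array([-0.01552209,  0.01362061, -0.02735573]), 'opening': 1.0020078048166385}
```

View pics/top0.png

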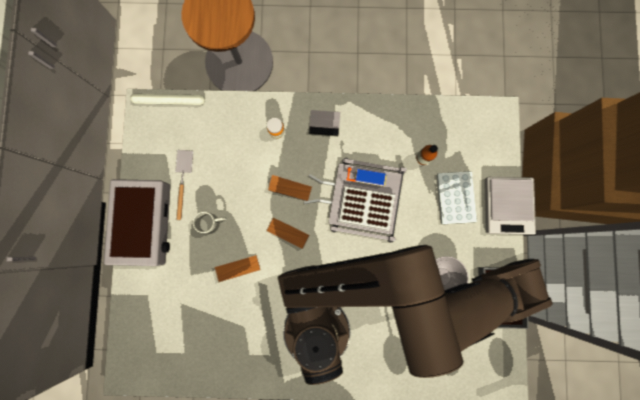

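View pics/scene0.png

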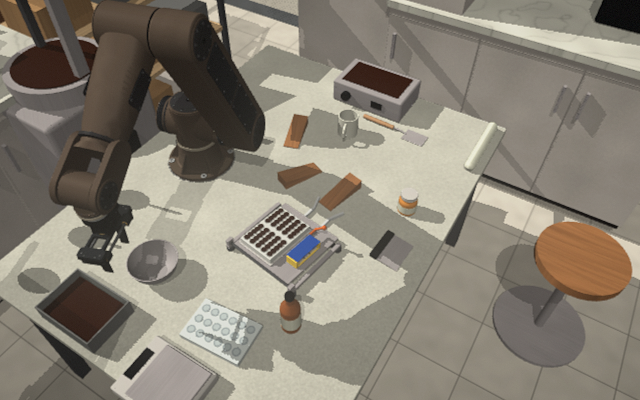

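The image shows three wedge-like blocks in the top view: (290,187), (288,233) and (237,267). The base is at about (316,332), so the first is farthest, and it also lies before the rails. Next I'll check it in a close crop.

```bash
cat > h.py <<'E'
import numpy as np,cv2,pickle
def ray(c,u,v,z):
    d=c["R"].T@np.linalg.solve(c["intrinsics"],[u,v,1.]);o=-c["R"].T@c["t"]
    return o+d*(z-o[2])/d[2]
def proj(c,X):
    q=c["intrinsics"]@(c["R"]@np.asarray(X,float)+c["t"]);return q[:2]/q[2]
E
python3 - <<'E'
from h import *
d=pickle.load(open("c0.pkl","rb"))
a=cv2.resize(d["top"]["img"][150:250,258:418],None,fx=5,fy=5,interpolation=cv2.INTER_CUBIC)
cv2.imwrite("pics/tc.png",a)
b=cv2.resize(d["scene"]["img"][165:290,220:380],None,fx=4.8,fy=4.8,interpolation=cv2.INTER_CUBIC)
cv2.imwrite("pics/sc.png",b)
E
```

```text
(no output)
```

View pics/tc.png

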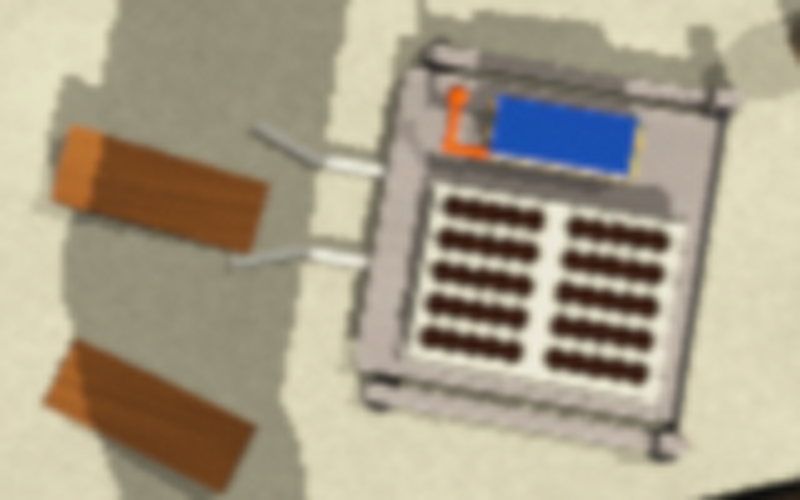

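View pics/sc.png

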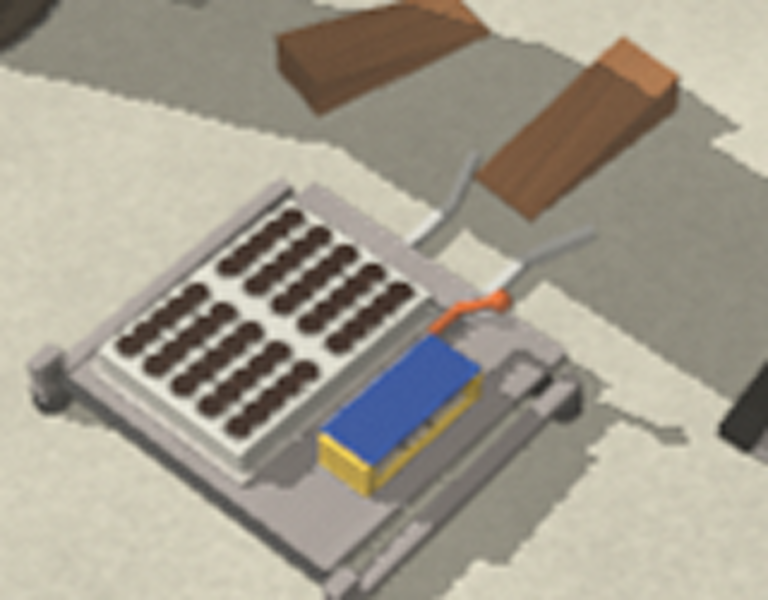

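```bash
cat > fit.py <<'E'
from h import *
from scipy.optimize import least_squares
from scipy.spatial.transform import Rotation as Ro
d=pickle.load(open("c0.pkl","rb"));T,S=d["top"],d["scene"]
tp=lambda u,v:(258+u/5,150+v/5); sp=lambda u,v:(220+u/4.8,165+v/4.8)
H=np.array([125,57,49.])
P=[(T,tp(497,96),(70,103,53)),(T,tp(639,118),(180,103,53)),(T,tp(631,175),(180,57,53)),(T,tp(490,152),(70,57,53)),
(S,sp(432,338),(70,57,53)),(S,sp(480,368),(70,103,53)),(S,sp(372,462),(180,103,53)),(S,sp(320,432),(180,57,53)),
(T,tp(457,96),(40,91,85.5)),(S,sp(501,300),(40,91,85.5)),
(T,tp(322,163),(-60,33,0)),(T,tp(305,255),(-60,-33,0))]
def X(p,q,flat=False):
    return np.array(p[:3])+Ro.from_euler('ZY',[p[3],0 if flat else .055]).apply(q)
def res(p):
    r=[]
    for c,uv,q in P:
        x=X(p,q)
        if q[0]<0: x=X(p,q,True); x[2]=12
        r+=list(proj(c,x)-uv)
    return r
s=least_squares(res,[500,-50,15,-1.7],loss='soft_l1',x_scale=[10,10,10,.1])
if __name__=="__main__":
    print(s.x.round(3));print(np.array(res(s.x)).reshape(-1,2).round(1).tolist())
    print("knob",X(s.x,(40,91,85.5)).round(1),"hinge",X(s.x,H).round(1),"lane",X(s.x,(-60,0,0),True).round(1))
    W=[((73,125),39),((53,200),39),((250,252),4),((268,183),4)]
    w=np.array([ray(T,*tp(*a),z) for a,z in W]);print("wedge",w.round(1).tolist())
    h=(w[0]+w[1])/2;t=(w[2]+w[3])/2;v=t-h;print(h,t,np.linalg.norm(v),np.arctan2(v[1],v[0]),np.linalg.norm(w[0]-w[1]))
    W=[((623,38),39),((678,80),39),((530,218),4),((478,175),4)]
    w=np.array([ray(S,*sp(*a),z) for a,z in W]);print("wedge scene",w.round(1).tolist())
    h=(w[0]+w[1])/2;t=(w[2]+w[3])/2;v=t-h;print(h,t,np.linalg.norm(v),np.arctan2(v[1],v[0]))
E
python3 fit.py
```

```text
[531.653 -57.76   17.656  -1.702]
[[-0.1, -0.8], [-0.3, -0.7], [-0.4, -0.4], [-0.4, -0.3], [-1.5, -1.4], [-0.4, -0.4], [-0.2, 3.2], [-0.5, 1.7], [0.7, -0.5], [-2.1, -0.1], [-2.1, 0.6], [-1.3, -1.4]]
knob [ 616.  -113.9  100.8] hinge [ 571.5 -191.6   59.7] lane [539.5   1.7  17.7]
wedge [[596.3, 183.5, 39.0], [537.1, 197.0, 39.0], [503.6, 44.5, 4.0], [558.9, 31.6, 4.0]]
[566.70260592 190.23517605  39.        ] [531.25160751  38.04201013   4.        ] 160.13910527896977 -1.7996497333821901 60.707750010124336
wedge scene [[545.7, 200.5, 39.0], [602.4, 183.4, 39.0], [562.4, 33.4, 4.0], [508.1, 49.3, 4.0]]
[574.04039666 191.99497128  39.        ] [535.26633677  41.3321397    4.        ] 159.46070531793643 -1.8226866861173936
```

```bash
sed -i "s/else .055/else -.055/" fit.py; python3 fit.py
```

```text
[531.35  -62.746   6.896  -1.707]
[[-0.3, -0.7], [-0.1, -1.0], [-0.2, -0.6], [-0.6, -0.2], [-1.4, -0.9], [-0.4, 0.1], [-0.3, 1.4], [-0.7, -0.2], [-0.4, -0.4], [-1.3, 0.4], [-0.8, 0.6], [-0.0, -1.4]]
knob [ 616.7 -110.    94.5] hinge [ 571.3 -191.5   62.7] lane [539.5  -3.3   6.9]
wedge [[596.3, 183.5, 39.0], [537.1, 197.0, 39.0], [503.6, 44.5, 4.0], [558.9, 31.6, 4.0]]
[566.70260592 190.23517605  39.        ] [531.25160751  38.04201013   4.        ] 160.13910527896977 -1.7996497333821901 60.707750010124336
wedge scene [[545.7, 200.5, 39.0], [602.4, 183.4, 39.0], [562.4, 33.4, 4.0], [508.1, 49.3, 4.0]]
[574.04039666 191.99497128  39.        ] [535.26633677  41.3321397    4.        ] 159.46070531793643 -1.8226866861173936
```

{"api": "servo_tool", "payload": {
  "plan": [
    [0,0,0,0,0,-7.1,0],
    [0,0,0,0,0,-7.1,0],
    [0,0,0,0,0,-7.1,0],
    [0,0,0,0,0,-7.1,0],
    [0,0,0,0,0,-7.1,0],
    [0,0,0,0,0,-7.1,0],
    [0,0,0,0,0,-7.1,0],
    [0,0,0,0,0,-7.1,0]
  ]
}}

```text
t: 0.77
eef_pos: [230.7, -579.2, 211.1]
tcp_rot: [-3.139, -0.006, 1.381]
ft_force: [-0.7, 0.1, 0.6]
opening: 0.492
```

```bash
cat > go.py <<'E'
import sys
from h import *
from cell import env
from scipy.spatial.transform import Rotation as Ro
def go(*t):
    s=env.state();R=Ro.from_euler('xyz',s["tcp_rot"])
    print("t",round(s["t"],2),"pos",s["eef_pos"].round(1),"yaw",s["tcp_rot"].round(4),"F",s["ft_force"].round(1))
    for x in t: print(x,"-> tool shift mm",R.inv().apply(np.array(x)-s["eef_pos"]).round(1))
    Rt=Ro.from_euler('xyz',[np.pi,0,1.434]); print("turn deg",np.degrees((R.inv()*Rt).as_rotvec()).round(2))
if __name__=="__main__":
    a=list(map(float,sys.argv[1:])); go(*[a[i:i+3] for i in range(0,len(a),3)])
E
python3 go.py 651 -112 150
```

```text
t 0.77 pos [ 230.7 -579.2  211.1] yaw [-3.1385 -0.0063  1.3807] F [-0.7  0.1  0.6]
[651.0, -112.0, 150.0] -> tool shift mm [537.8 324.6  63.4]
turn deg [-0.17 -0.36 -3.05]
```

{"api": "servo_tool", "payload": {
  "plan": [
    [0.034,0.0205,0,0,0,-3,0],
    [0.034,0.0205,0,0,0,0,0],
    [0.034,0.0205,0,0,0,0,0],
    [0.034,0.0205,0,0,0,0,0],
    [0.034,0.0205,0,0,0,0,0],
    [0.034,0.0205,0,0,0,0,0],
    [0.034,0.0205,0,0,0,0,0],
    [0.034,0.0205,0,0,0,0,0]
  ]
}}

```text
t: 1.43
eef_pos: [432.0, -326.9, 208.9]
tcp_rot: [-3.136, -0.009, 1.434]
ft_force: [0.8, -0.6, 0.1]
opening: 0.006
```

```bash
python3 go.py 651 -112 150
```

```text
t 1.43 pos [ 432.  -326.9  208.9] yaw [-3.1357 -0.0088  1.4341] F [ 0.8 -0.6  0.1]
[651.0, -112.0, 150.0] -> tool shift mm [242.2 188.   59.9]
turn deg [-0.34 -0.5   0.01]
```

{"api": "servo_tool", "payload": {
  "plan": [
    [0.03,0.026,0,-0.3,-0.5,0,0],
    [0.032,0.026,0,0,0,0,0],
    [0.032,0.026,0,0,0,0,0],
    [0.032,0.026,0,0,0,0,0],
    [0.032,0.026,0,0,0,0,0],
    [0.032,0.026,0.01,0,0,0,0],
    [0.032,0.026,0.02,0,0,0,0],
    [0.01,0.005,0.02,0,0,0,0]
  ]
}}

```text
t: 2.1
eef_pos: [650.2, -115.8, 163.3]
tcp_rot: [3.136, 0.0, 1.437]
ft_force: [0.3, 0.2, -0.4]
opening: 0.004
```

```bash
python3 go.py 651 -112 150 651 -112 86
```

```text
t 2.1 pos [ 650.2 -115.8  163.3] yaw [3.1364e+00 2.0000e-04 1.4375e+00] F [ 0.3  0.2 -0.4]
[651.0, -112.0, 150.0] -> tool shift mm [ 3.9  0.2 13.3]
[651.0, -112.0, 86.0] -> tool shift mm [ 3.9 -0.1 77.3]
turn deg [0.3  0.01 0.2 ]
```

```bash
python3 - <<'E'
from h import *
from cell import env
from fit import X,s
c=env.read_camera("wrist");pickle.dump(c,open("w1.pkl","wb"));im=c["img"].copy()
print(proj(c,[650,-114,86]).round(),proj(c,X(s.x,(40,91,85.5))).round(), proj(c,X(s.x,(40,57,49))).round(),(-c["R"].T@c["t"]).round(), c["R"][2].round(2))
cv2.imwrite("pics/w1.png",im)
E
```

```text
[323. 212.] [275. 215.] [239. 206.] [658. -49. 332.] [-0.03 -0.24 -0.97]
```

View pics/w1.png

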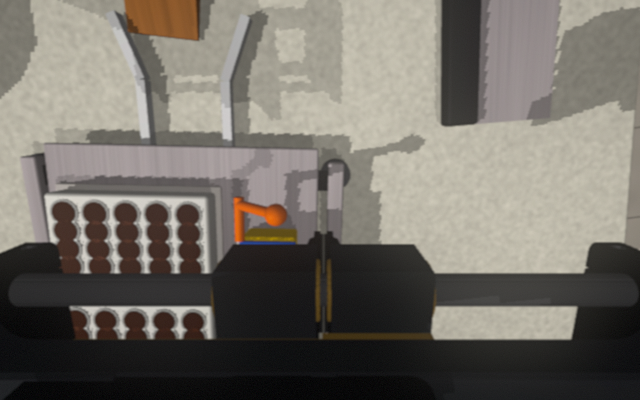

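The wrist view shows the knob at (275,215), exactly where the fit predicts it. I'll descend beside it.

{"api": "servo_tool", "payload": {
  "plan": [
    [0.002,0,0.025,0.3,0,0.2,0],
    [0.002,0,0.025,0,0,0,0],
    [0,0,0.02,0,0,0,0],
    [0,0,0.006,0,0,0,0],
    [0,0,0,0,0,0,0]
  ]
}}

```text
t: 2.57
eef_pos: [647.3, -109.1, 77.7]
tcp_rot: [-3.13, -0.001, 1.438]
ft_force: [-0.3, -0.7, 0.0]
opening: 0.002
```

```bash
python3 go.py 651 -112 86
```

```text
t 2.57 pos [ 647.3 -109.1   77.7] yaw [-3.1301e+00 -1.0000e-03  1.4383e+00] F [-0.3 -0.7  0. ]
[651.0, -112.0, 86.0] -> tool shift mm [-2.4  4.  -8.3]
turn deg [-0.66 -0.06  0.25]
```

{"api": "servo_tool", "payload": {
  "plan": [
    [-0.002,0,-0.007,0,0,0.2,0],
    [0,-0.009,-0.001,0,0,0,0],
    [0,-0.009,0,0,0,0,0],
    [0,-0.009,0,0,0,0,0],
    [0,-0.009,0,0,0,0,0],
    [0,-0.009,0,0,0,0,0],
    [0,-0.008,0,0,0,0,0]
  ]
}}

```text
t: 3.15
eef_pos: [605.7, -106.0, 104.0]
tcp_rot: [3.106, -0.0, 1.43]
ft_force: [1.5, 1.7, 2.3]
opening: 0.002
```

```bash
python3 go.py 575 -102 86
```

```text
t 3.15 pos [ 605.7 -106.   104. ] yaw [ 3.1061e+00 -1.0000e-04  1.4305e+00] F [1.5 1.7 2.3]
[575.0, -102.0, 86.0] -> tool shift mm [ -0.3 -31.5  16.9]
turn deg [ 2.03 -0.   -0.2 ]
```

```bash
cat > crop.py <<'E'
import sys
from h import *
from cell import env
n,o,a,b,w,hh,f=sys.argv[1:3]+list(map(int,sys.argv[3:]))
c=env.read_camera(n);pickle.dump(c,open(o+".pkl","wb"))
cv2.imwrite(f"pics/{o}.png",cv2.resize(c["img"][b:b+hh,a:a+w],None,fx=f,fy=f,interpolation=cv2.INTER_CUBIC))
E
python3 crop.py scene s2 220 150 160 120 5; python3 go.py
```

```text
t 3.2 pos [ 604.1 -105.8  104.1] yaw [ 3.1074e+00 -1.0000e-04  1.4306e+00] F [1.1 1.2 5.6]
turn deg [ 1.96 -0.   -0.2 ]
```

View pics/s2.png

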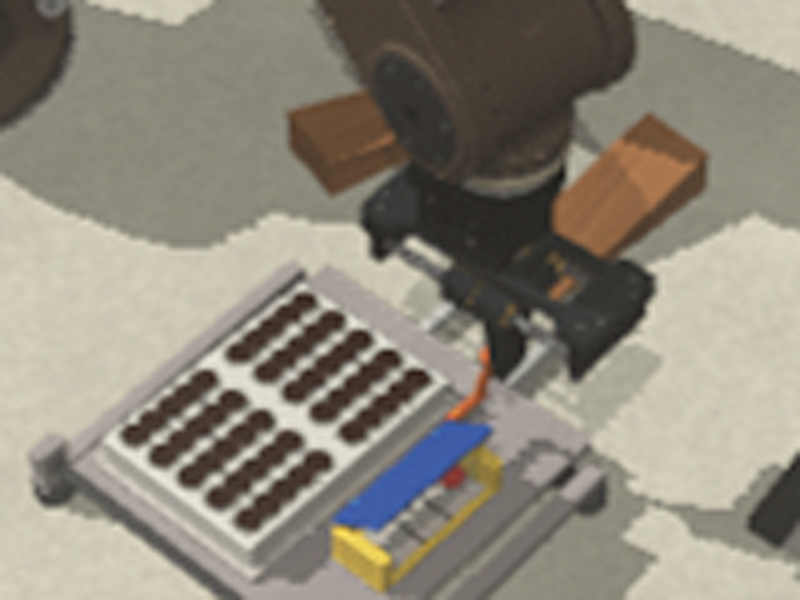

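The cap is partly open, at roughly 40°, but the finger rode up on the ball. I'll back off, go lower and continue.

{"api": "servo_tool", "payload": {
  "plan": [
    [0,0.012,0,0.5,0,0,0],
    [0,0.006,0.004,0.5,0,0,0],
    [0,0,0.008,0,0,0,0],
    [0,0,0.006,0,0,0,0],
    [0,0,0,0,0,0,0],
    [0,0,0,0,0,0,0]
  ]
}}

```text
t: 3.7
eef_pos: [620.2, -108.7, 89.8]
tcp_rot: [3.121, 0.001, 1.43]
ft_force: [0.1, -0.7, 0.0]
opening: 0.002
```

```bash
python3 go.py 605 -106 86
```

```text
t 3.7 pos [ 620.2 -108.7   89.8] yaw [3.1206e+00 9.0000e-04 1.4299e+00] F [ 0.1 -0.7  0. ]
[605.0, -106.0, 86.0] -> tool shift mm [  0.6 -15.5   3.5]
turn deg [ 1.21  0.05 -0.23]
```

{"api": "servo_tool", "payload": {
  "plan": [
    [0,-0.008,0.003,1,0,0,0],
    [0,-0.008,0.002,0.2,0,0,0],
    [0,-0.008,0.001,0,0,0,0],
    [0,-0.007,0.001,0,0,0,0],
    [0,-0.004,0,0,0,0,0],
    [0,0,0,0,0,0,0]
  ]
}}

```text
t: 4.2
eef_pos: [580.6, -103.1, 81.2]
tcp_rot: [-3.138, 0.001, 1.43]
ft_force: [1.1, -0.5, -0.6]
opening: 0.003
```

```bash
python3 go.py 575 -102 86
```

```text
t 4.2 pos [ 580.6 -103.1   81.2] yaw [-3.1380e+00  6.0000e-04  1.4299e+00] F [ 1.1 -0.5 -0.6]
[575.0, -102.0, 86.0] -> tool shift mm [ 0.3 -5.7 -4.8]
turn deg [-0.21  0.04 -0.24]
```

{"api": "servo_tool", "payload": {
  "plan": [
    [0,-0.003,-0.002,0,0,0,0],
    [0,-0.003,-0.001,0,0,0,0],
    [0,-0.002,0,0,0,0,0],
    [0,0,0,0,0,0,0]
  ]
}}

```text
t: 4.53
eef_pos: [572.2, -102.0, 85.3]
tcp_rot: [-3.14, 0.001, 1.43]
ft_force: [0.1, -0.2, 0.3]
opening: 0.003
```

```bash
python3 go.py 575 -102 86; python3 crop.py scene s3 220 150 160 120 5
```

```text
t 4.53 pos [ 572.2 -102.    85.3] yaw [-3.1398e+00  9.0000e-04  1.4299e+00] F [ 0.1 -0.2  0.3]
[575.0, -102.0, 86.0] -> tool shift mm [ 0.4  2.7 -0.7]
turn deg [-0.1   0.05 -0.24]
```

View pics/s3.png

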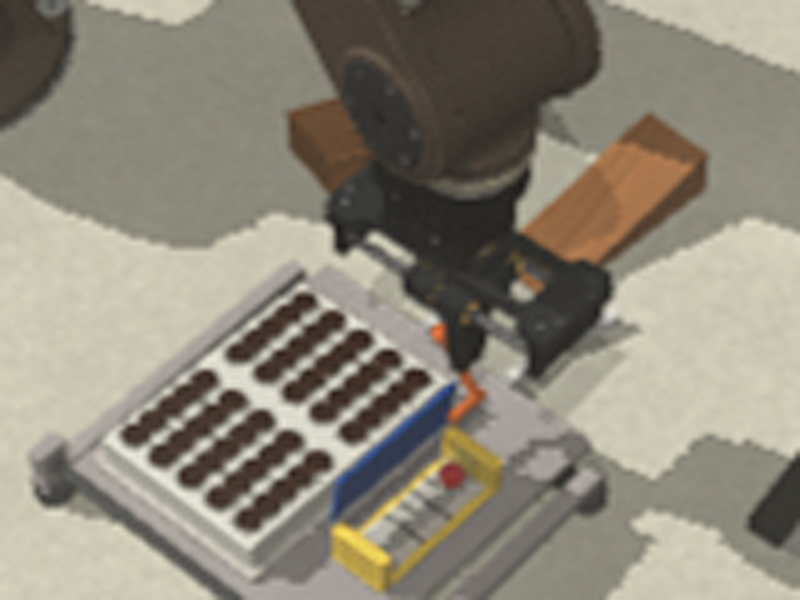

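{"api": "servo_tool", "payload": {
  "plan": [
    [0,-0.003,0,0,0,0,0],
    [0,-0.002,0,0,0,0,0],
    [0,0,0,0,0,0,0],
    [0,0,0,0,0,0,0]
  ]
}}

```text
t: 4.92
eef_pos: [568.3, -101.6, 85.7]
tcp_rot: [3.14, 0.001, 1.43]
ft_force: [2.3, 0.5, 0.9]
opening: 0.008
```

```bash
python3 go.py 575 -102 86; python3 - <<'E'
from h import *
c=pickle.load(open("w1.pkl","rb"))
for u,v,z in[(127,32,4),(197,40,4),(142,78,12),(226,80,12),(151,138,12),(228,140,12)]: print(ray(c,u,v,z).round(1))
E
```

```text
t 4.92 pos [ 568.3 -101.6   85.7] yaw [3.1404e+00 1.2000e-03 1.4298e+00] F [2.3 0.5 0.9]
[575.0, -102.0, 86.0] -> tool shift mm [ 0.5  6.7 -0.3]
turn deg [ 0.07  0.07 -0.24]
[501.7  45.5   4. ]
[560.   31.4   4. ]
[508.7   6.   12. ]
[580.3  -5.2  12. ]
[503.6 -44.8  12. ]
[571.9 -55.8  12. ]
```

{"api": "servo_tool", "payload": {
  "plan": [
    [0,0.008,-0.005,0,0,0,10],
    [0,0.004,-0.02,0,0,-0.2,32],
    [0,0,-0.03,0,0,0,32],
    [0.03,0,-0.01,0,0,0,32],
    [0.04,0,0,0,0,0,32],
    [0.04,0,0,0,0,0,32],
    [0.04,0,0,0,0,0,32],
    [0.04,0,0,0,0,0,32]
  ]
}}

```text
t: 5.58
eef_pos: [609.5, 84.5, 155.6]
tcp_rot: [-3.138, 0.001, 1.422]
ft_force: [0.3, -0.9, 0.6]
opening: 0.316
```

```bash
python3 go.py 574 232 100 574 232 16
```

```text
t 5.58 pos [609.5  84.5 155.6] yaw [-3.1376e+00  1.0000e-03  1.4223e+00] F [ 0.3 -0.9  0.6]
[574.0, 232.0, 100.0] -> tool shift mm [140.6 -56.7  55.7]
[574.0, 232.0, 16.0] -> tool shift mm [140.7 -56.4 139.7]
turn deg [-0.23  0.06 -0.67]
```

{"api": "servo_tool", "payload": {
  "plan": [
    [0.033,-0.012,0,0,0,-0.6,32],
    [0.033,-0.012,0,0,0,0,32],
    [0.033,-0.012,0.01,0,0,0,32],
    [0.03,-0.012,0.025,0,0,0,32],
    [0.005,-0.006,0.025,0,0,0,32],
    [0,0,0.02,0,0,0,32],
    [0,0,0.01,0,0,0,32],
    [0,0,0,0,0,0,32]
  ]
}}

```text
t: 6.25
eef_pos: [574.4, 242.2, 65.5]
tcp_rot: [-3.139, 0.0, 1.442]
ft_force: [-0.4, 0.6, 0.5]
opening: 0.319
```

```bash
python3 go.py  574 232 16; python3 - <<'E'
from h import *
from cell import env
c=env.read_camera("wrist");pickle.dump(c,open("w2.pkl","wb"))
cv2.imwrite("pics/w2.png",c["img"]);print(proj(c,[568,190,39]))
E
```

```text
t 6.25 pos [574.4 242.2  65.5] yaw [-3.1386e+00  2.0000e-04  1.4424e+00] F [-0.4  0.6  0.5]
[574.0, 232.0, 16.0] -> tool shift mm [-10.1   1.1  49.5]
turn deg [-0.17  0.01  0.48]
[324.59360916 316.54073346]
```

```bash
python3 crop.py top t2 258 130 160 120 5
```

```text
(no output)
```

View pics/t2.png

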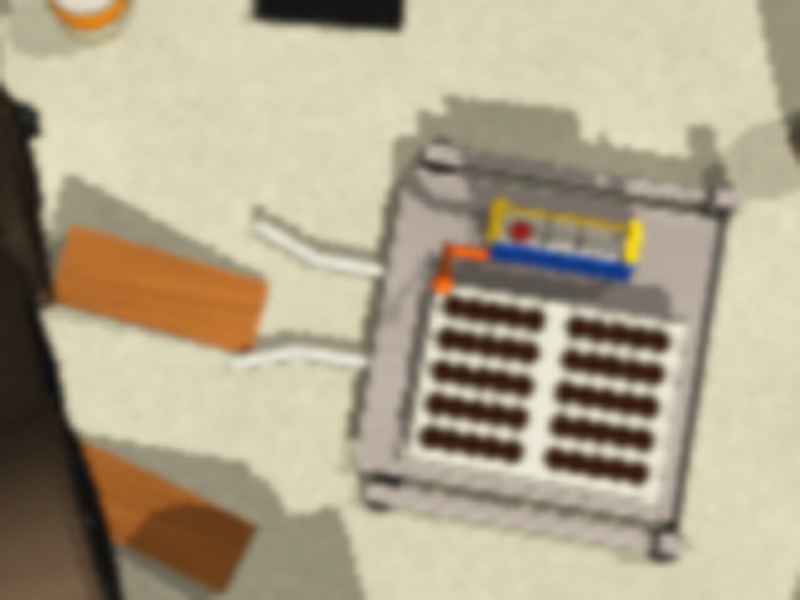

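{"api": "servo_tool", "payload": {
  "plan": [
    [0,0,0.015,0,0,0.4,32],
    [0,0,0.015,0,0,0,32],
    [-0.004,0,0.008,0,0,0,32],
    [0,0,0.003,0,0,0,32],
    [0,0,0,0,0,0,32]
  ]
}}

```text
t: 6.77
eef_pos: [580.0, 235.6, 32.0]
tcp_rot: [3.133, -0.005, 1.43]
ft_force: [0.5, -0.5, -0.8]
opening: 0.318
```

```bash
python3 go.py  572 202 16
```

```text
t 6.77 pos [580.  235.6  32. ] yaw [ 3.1333 -0.0048  1.4299] F [ 0.5 -0.5 -0.8]
[572.0, 202.0, 16.0] -> tool shift mm [-34.5  -3.3  15.8]
turn deg [ 0.47 -0.27 -0.24]
```

{"api": "servo_tool", "payload": {
  "plan": [
    [0,-0.003,0.008,0.4,-0.3,-0.2,32],
    [-0.002,0,0.005,0,0,0,32],
    [0,0,0.001,0,0,0,32],
    [0,0,0,0,0,0,32]
  ]
}}

```text
t: 7.1
eef_pos: [577.9, 233.5, 19.3]
tcp_rot: [3.138, -0.0, 1.433]
ft_force: [-0.6, 0.3, 0.1]
opening: 0.322
```

```bash
python3 go.py  572 202 16
```

```text
t 7.1 pos [577.9 233.5  19.3] yaw [ 3.1380e+00 -2.0000e-04  1.4326e+00] F [-0.6  0.3  0.1]
[572.0, 202.0, 16.0] -> tool shift mm [-32.   -1.5   3.3]
turn deg [ 0.21 -0.01 -0.08]
```

{"api": "servo_tool", "payload": {
  "plan": [
    [-0.015,-0.003,0.002,0.2,0,0,32],
    [-0.012,0,0,0,0,0,32],
    [-0.012,0,0,0,0,0,32],
    [-0.012,0,0,0,0,0,32],
    [-0.012,0,0,0,0,0,32],
    [-0.008,0,0,0,0,0,32],
    [-0.004,0,0,0,0,0,32]
  ]
}}

```text
t: 7.68
eef_pos: [564.6, 155.1, 18.3]
tcp_rot: [3.139, -0.001, 1.433]
ft_force: [0.7, 1.4, -0.7]
opening: 0.318
```

```bash
python3 go.py  553 92 16
```

```text
t 7.68 pos [564.6 155.1  18.3] yaw [ 3.1394e+00 -1.3000e-03  1.4334e+00] F [ 0.7  1.4 -0.7]
[553.0, 92.0, 16.0] -> tool shift mm [-64.1  -2.9   2.2]
turn deg [ 0.13 -0.07 -0.03]
```

{"api": "servo_tool", "payload": {
  "plan": [
    [-0.01,-0.001,0,0,0,0,32],
    [-0.01,0,0,0,0,0,32],
    [-0.01,0,0,0,0,0,32],
    [-0.01,0,0,0,0,0,32],
    [-0.01,0,0,0,0,0,32],
    [-0.005,0,0,0,0,0,32],
    [0,0,0,0,0,0,32]
  ]
}}

```text
t: 8.27
eef_pos: [555.4, 93.8, 18.5]
tcp_rot: [3.139, -0.002, 1.432]
ft_force: [0.0, 0.5, -0.6]
opening: 0.321
```

```bash
python3 go.py  553 82 16;python3 crop.py scene s4 220 150 160 120 5
```

```text
t 8.27 pos [555.4  93.8  18.5] yaw [ 3.1386e+00 -1.5000e-03  1.4322e+00] F [ 0.   0.5 -0.6]
[553.0, 82.0, 16.0] -> tool shift mm [-12.   -0.8   2.5]
turn deg [ 0.17 -0.09 -0.1 ]
```

View pics/s4.png

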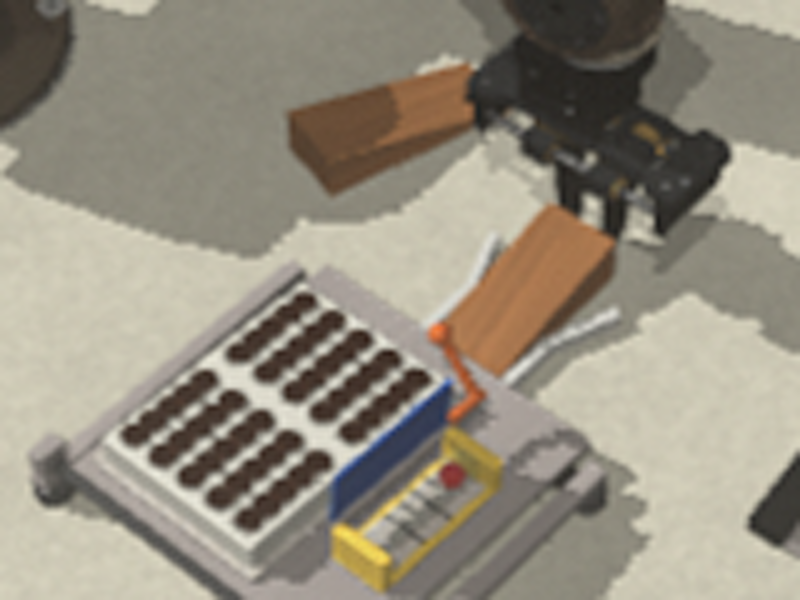

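```bash
cat > ball.py <<'E'
from h import *
from cell import env
from fit import X,s,Ro
from scipy.optimize import minimize_scalar
import sys
def lvl(th,q): # plate rotated about pivot to tilt th (low edge down positive)
    p=s.x; pv=X(p,(245,0,14)); return pv+Ro.from_euler('ZY',[p[3],-th]).apply(np.array(q)-[245,0,14])
def meas(c,th):
    im=c["img"].astype(int); b,g,r=im[...,0],im[...,1],im[...,2]
    w=np.clip(np.minimum(r-2.2*g,r-2.2*b),0,None).astype(float)   # red, not orange
    u0=proj(c,lvl(th,(125,80,36.5)));yy,xx=np.mgrid[:400,:640];w[np.hypot(xx-u0[0],yy-u0[1])>18]=0
    if w.sum()==0:return None
    u=np.array([(w*xx).sum(),(w*yy).sum()])/w.sum()
    a,e=(proj(c,lvl(th,(125+k,80,36.5))) for k in(-40,40))
    return -40+80*np.dot(u-a,e-a)/np.dot(e-a,e-a), u.round(1), int((w>0).sum())
if __name__=="__main__":
    th=float(sys.argv[1]) if len(sys.argv)>1 else .055
    for n in("scene","top"): print(n,meas(env.read_camera(n),th))
E
python3 ball.py .055; python3 - <<'E'
from ball import *
print(meas(pickle.load(open("s4.pkl","rb")),.055),meas(pickle.load(open("t2.pkl","rb")),.055))
E
```

```text
scene (np.float64(-35.98214402363057), array([309.9, 244.6]), 10)
top (np.float64(-33.557896429258136), array([361.7, 175.8]), 7)
(np.float64(-36.19928303206774), array([309.9, 244.5]), 10) (np.float64(-33.55722606340336), array([361.7, 175.8]), 7)
```

{"api": "servo_tool", "payload": {
  "plan": [
    [-0.007,0,0,0,0,0,32],
    [-0.006,0,0,0,0,0,32],
    [-0.006,0,0,0,0,0,32],
    [-0.006,0,0,0,0,0,32],
    [-0.004,0,0,0,0,0,32],
    [0,0,0,0,0,0,32]
  ]
}}

```text
t: 8.92
eef_pos: [553.2, 70.7, 18.8]
tcp_rot: [3.134, -0.006, 1.436]
ft_force: [-0.0, 0.5, 0.3]
opening: 0.317
```

```bash
python3 go.py; python3 ball.py .04
```

```text
t 8.92 pos [553.2  70.7  18.8] yaw [ 3.1342 -0.0064  1.4361] F [-0.   0.5  0.3]
turn deg [ 0.42 -0.36  0.12]
scene (np.float64(-32.68295120649713), array([309.2, 244.8]), 10)
top (np.float64(-28.19055219858949), array([363.1, 176. ]), 7)
```

{"api": "servo_tool", "payload": {
  "plan": [
    [-0.008,0,0,0.3,-0.3,0,32],
    [-0.008,0,0,0,0,0,32],
    [-0.008,0,0,0,0,0,32],
    [-0.008,0,0,0,0,0,32],
    [-0.004,0,0,0,0,0,32],
    [0,0,0,0,0,0,32]
  ]
}}

```text
t: 9.52
eef_pos: [548.3, 38.3, 18.7]
tcp_rot: [3.14, -0.004, 1.437]
ft_force: [-0.4, -0.6, 0.1]
opening: 0.32
```

```bash
python3 go.py; python3 ball.py .03
```

```text
t 9.52 pos [548.3  38.3  18.7] yaw [ 3.1399 -0.004   1.4371] F [-0.4 -0.6  0.1]
turn deg [ 0.09 -0.23  0.18]
scene (np.float64(-20.068010960061855), array([306.6, 247.1]), 9)
top (np.float64(-14.5881952229057), array([366.7, 176.5]), 6)
```

{"api": "servo_tool", "payload": {
  "plan": [
    [-0.006,0,0,0,0,0,32],
    [-0.004,0,0,0,0,0,32],
    [0,0,0,0,0,0,32],
    [0,0,0,0,0,0,32],
    [0,0,0,0,0,0,32],
    [0,0,0,0,0,0,32],
    [0,0,0,0,0,0,32],
    [0,0,0,0,0,0,32]
  ]
}}

```text
t: 10.28
eef_pos: [547.0, 29.6, 18.7]
tcp_rot: [3.14, -0.004, 1.439]
ft_force: [-0.5, 0.3, 0.0]
opening: 0.318
```

{"api": "servo_tool", "payload": {
  "plan": [
    [0,0,0,0,0,0,32],
    [0,0,0,0,0,0,32],
    [0,0,0,0,0,0,32],
    [0,0,0,0,0,0,32],
    [0,0,0,0,0,0,32],
    [0,0,0,0,0,0,32],
    [0,0,0,0,0,0,32],
    [0,0,0,0,0,0,32]
  ]
}}

```text
t: 10.95
eef_pos: [547.0, 29.6, 18.6]
tcp_rot: [3.14, -0.004, 1.439]
ft_force: [0.2, -0.2, 0.7]
opening: 0.321
```

```bash
python3 go.py; python3 ball.py .01
```

```text
t 10.95 pos [547.   29.6  18.6] yaw [ 3.1403 -0.0039  1.4394] F [ 0.2 -0.2  0.7]
turn deg [ 0.08 -0.22  0.31]
scene (np.float64(-3.364364393712762), array([302.8, 249.5]), 10)
top (np.float64(2.1883436386981217), array([371.2, 177.1]), 9)
```

```bash
python3 - <<'E'
from h import *
from cell import env
o=[]
for n,x,y in(("scene",280,228),("top",350,160)):
    c=env.read_camera(n);o.append(cv2.resize(c["img"][y:y+40,x:x+50],None,fx=8,fy=14 if 0 else 8,interpolation=cv2.INTER_CUBIC))
cv2.imwrite("pics/l5.png",np.hstack(o))
E
python3 ball.py 0
```

```text
scene (np.float64(-4.52496585228851), array([303. , 249.2]), 9)
top (np.float64(2.107430614429866), array([371.3, 177.1]), 9)
```

View pics/l5.png

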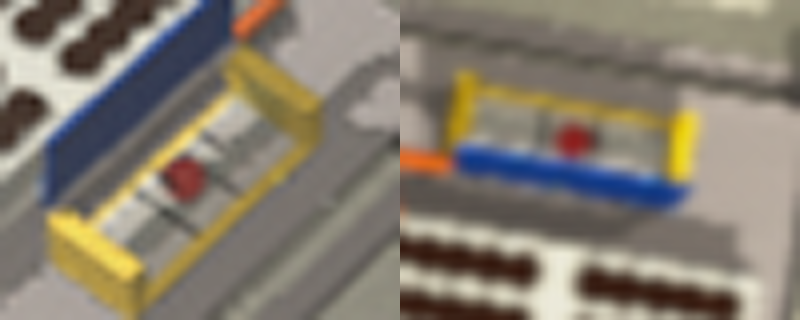

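The level close-up shows the ball centred between its lines: scene crop (185,180) against a line midpoint of (193,186), and top crop 574 against 573. I'll back off and go to shut the cap.

{"api": "servo_tool", "payload": {
  "plan": [
    [0.01,0,0,0,0,0,32],
    [0.012,0,-0.005,0,0,0,32],
    [0.005,0,-0.025,0,0,0,32],
    [0,0,-0.035,0,0,0,20],
    [0,0,-0.035,0,0,0,0],
    [0,0,-0.03,0,0,0,0],
    [0,0,-0.01,0,0,0,0],
    [0,0,0,0,0,0,0]
  ]
}}

```text
t: 11.92
eef_pos: [550.1, 64.2, 166.0]
tcp_rot: [-3.14, -0.004, 1.441]
ft_force: [-0.1, 0.1, -0.2]
opening: 0.033
```

```bash
python3 ball.py 0; python3 - <<'E'
from ball import *
from go import go
a=[lvl(0,q) for q in((37,-9,77),(37,65,77),(40,23,85.5))]
print(np.round(a,1)); go(a[0]+[0,0,70],a[0],a[1])
E
```

```text
scene (np.float64(-3.471323813105265), array([302.8, 249.3]), 9)
top (np.float64(2.4118779135878725), array([371.3, 177.2]), 9)
[[ 517.6  -97.1   97.3]
 [ 590.9 -107.1   97.3]
 [ 548.9 -104.4  105.8]]
t 12.02 pos [549.4  64.  163.6] yaw [-3.1371 -0.0035  1.4415] F [-0.  -0.7 -0.3]
[517.57185739 -97.05502999 167.34332345] -> tool shift mm [-163.8  -10.8   -4.2]
[517.57185739 -97.05502999  97.34332345] -> tool shift mm [-164.   -10.5   65.8]
[ 590.88875794 -107.08658494   97.34332345] -> tool shift mm [-164.5   63.5   65.4]
turn deg [-0.26 -0.2   0.43]
```

{"api": "servo_tool", "payload": {
  "plan": [
    [-0.028,-0.003,0,0,0,0.4,0],
    [-0.028,-0.003,0,0,0,0,0],
    [-0.028,-0.003,0,0,0,0,0],
    [-0.028,-0.003,0,0,0,0,0],
    [-0.025,-0.002,0,0,0,0,0],
    [-0.018,0,0,0,0,0,0],
    [0,0,0,0,0,0,0],
    [0,0,0,0,0,0,0]
  ]
}}

```text
t: 12.68
eef_pos: [509.2, -89.5, 151.7]
tcp_rot: [-3.119, -0.005, 1.438]
ft_force: [-0.8, -0.2, -0.0]
opening: 0.003
```

```bash
python3 go.py 515 -97 97; python3 ball.py 0
```

```text
t 12.68 pos [509.2 -89.5 151.7] yaw [-3.1191 -0.0055  1.4375] F [-0.8 -0.2 -0. ]
[515.0, -97.0, 97.0] -> tool shift mm [-7.   8.  54.5]
turn deg [-1.29 -0.31  0.21]
scene (np.float64(-4.995278611993925), array([303.1, 249.1]), 8)
top None
```

{"api": "servo_tool", "payload": {
  "plan": [
    [-0.006,0.002,0.014,-1.2,-0.3,0.2,0],
    [0,0,0.014,0,0,0,0],
    [0,0,0.012,0,0,0,0],
    [0,0,0.006,0,0,0,0],
    [0,0,0.001,0,0,0,0],
    [0,0,0,0,0,0,0]
  ]
}}

```text
t: 13.28
eef_pos: [511.6, -89.0, 102.1]
tcp_rot: [-3.141, -0.001, 1.442]
ft_force: [0.1, 0.4, 0.2]
opening: 0.004
```

```bash
python3 go.py 515 -97 97 591 -107 97
```

```text
t 13.28 pos [511.6 -89.  102.1] yaw [-3.1406e+00 -6.0000e-04  1.4422e+00] F [0.1 0.4 0.2]
[515.0, -97.0, 97.0] -> tool shift mm [-7.5  4.5  5.1]
[591.0, -107.0, 97.0] -> tool shift mm [-7.7 81.1  5. ]
turn deg [-0.06 -0.03  0.47]
```

{"api": "servo_tool", "payload": {
  "plan": [
    [-0.005,0,0.004,0,0,0.4,0],
    [-0.002,0.002,0.003,0,0,0,0],
    [0,0.006,0,0,0,0,0],
    [0,0.007,0,0,0,0,0],
    [0,0.007,0,0,0,0,0],
    [0,0.004,0,0,0,0,0],
    [0,0,0,0,0,0,0]
  ]
}}

```text
t: 13.87
eef_pos: [536.5, -98.9, 96.7]
tcp_rot: [-3.134, -0.002, 1.435]
ft_force: [-5.8, -0.5, 5.9]
opening: -0.001
```

```bash
python3 go.py 591 -107 97; python3 ball.py 0
```

```text
t 13.87 pos [536.5 -98.9  96.7] yaw [-3.1335e+00 -1.6000e-03  1.4355e+00] F [-5.8 -0.5  5.9]
[591.0, -107.0, 97.0] -> tool shift mm [-0.7 55.1 -0.8]
turn deg [-0.46 -0.09  0.08]
scene (np.float64(-4.478141280114286), array([303. , 249.2]), 9)
top None
```

{"api": "servo_tool", "payload": {
  "plan": [
    [0,-0.007,0,0,0,0,0],
    [0,-0.003,0.003,-0.4,0,0,0],
    [0,0,0.006,0,0,0,0],
    [0,0,0.003,0,0,0,0],
    [0,0,0,0,0,0,0]
  ]
}}

```text
t: 14.38
eef_pos: [528.0, -97.8, 84.2]
tcp_rot: [3.138, -0.001, 1.435]
ft_force: [0.1, 0.4, -0.9]
opening: 0.006
```

```bash
python3 go.py 591 -107 86; python3 ball.py 0; python3 crop.py scene s6 240 180 100 80 8
```

```text
t 14.38 pos [528.  -97.8  84.2] yaw [ 3.1380e+00 -1.2000e-03  1.4351e+00] F [ 0.1  0.4 -0.9]
[591.0, -107.0, 86.0] -> tool shift mm [-0.6 63.7 -1.6]
turn deg [ 0.21 -0.07  0.07]
scene (np.float64(-3.88033912626949), array([302.8, 249.2]), 10)
top None
```

View pics/s6.png

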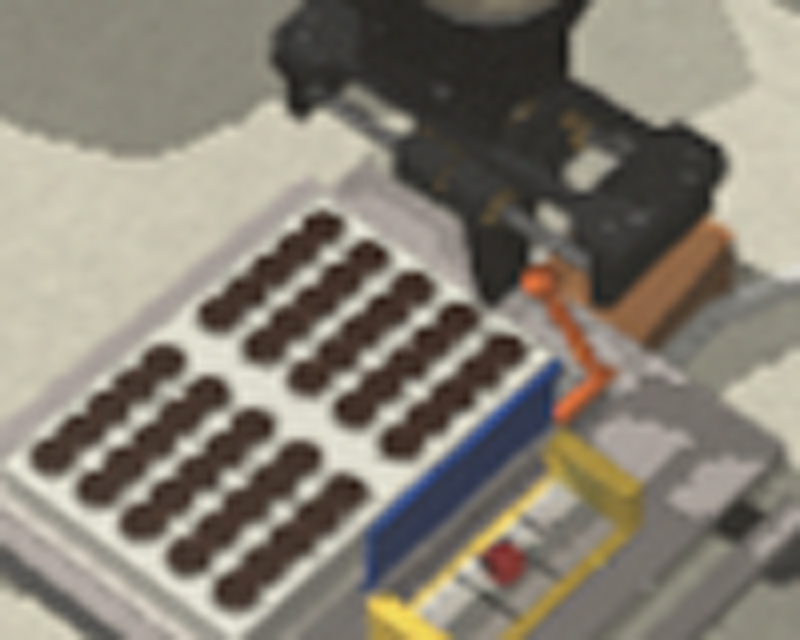

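The ball is still between the lines. The finger now sits low beside the knob at (538,280), so I'll push towards the free-edge side.

{"api": "servo_tool", "payload": {
  "plan": [
    [0,0.006,0,0.2,0,0,0],
    [0,0.006,0,0,0,0,0],
    [0,0.006,0,0,0,0,0],
    [0,0.005,0,0,0,0,0],
    [0,0,0,0,0,0,0]
  ]
}}

```text
t: 14.95
eef_pos: [552.9, -101.2, 85.5]
tcp_rot: [-3.14, -0.001, 1.435]
ft_force: [-1.1, 1.0, 0.9]
opening: 0.004
```

```bash
python3 go.py 591 -107 86; python3 ball.py 0
```

```text
t 14.95 pos [ 552.9 -101.2   85.5] yaw [-3.1399e+00 -1.2000e-03  1.4353e+00] F [-1.1  1.   0.9]
[591.0, -107.0, 86.0] -> tool shift mm [-0.6 38.6 -0.5]
turn deg [-0.1  -0.07  0.07]
scene (np.float64(-4.250892645942372), array([303.1, 249.4]), 9)
top None
```

{"api": "servo_tool", "payload": {
  "plan": [
    [0,0.006,-0.002,0,0,0,0],
    [0,0.006,-0.002,0,0,0,0],
    [0,0.006,-0.001,0,0,0,0],
    [0,0.004,0,0,0,0,0],
    [0,0,0,0,0,0,0]
  ]
}}

```text
t: 15.47
eef_pos: [576.0, -104.3, 90.8]
tcp_rot: [-3.139, -0.001, 1.435]
ft_force: [-1.2, 0.5, 0.2]
opening: 0.003
```

```bash
python3 go.py 591 -107 94; python3 ball.py 0
```

```text
t 15.47 pos [ 576.  -104.3   90.8] yaw [-3.1394e+00 -1.3000e-03  1.4352e+00] F [-1.2  0.5  0.2]
[591.0, -107.0, 94.0] -> tool shift mm [-0.6 15.2 -3.2]
turn deg [-0.13 -0.07  0.07]
scene (np.float64(-3.5563422353588905), array([303.5, 250. ]), 4)
top None
```

{"api": "servo_tool", "payload": {
  "plan": [
    [0,0.005,-0.001,0,0,0,0],
    [0,0.004,0,0,0,0,0],
    [0,0.003,0,0,0,0,0],
    [0,0,0,0,0,0,0]
  ]
}}

```text
t: 15.9
eef_pos: [587.5, -105.7, 91.5]
tcp_rot: [-3.137, -0.002, 1.435]
ft_force: [-0.4, 0.6, -0.3]
opening: 0.01
```

```bash
python3 go.py 591 -107 94
```

```text
t 15.9 pos [ 587.5 -105.7   91.5] yaw [-3.1373e+00 -1.6000e-03  1.4351e+00] F [-0.4  0.6 -0.3]
[591.0, -107.0, 94.0] -> tool shift mm [-0.8  3.6 -2.5]
turn deg [-0.25 -0.09  0.07]
```

{"api": "servo_tool", "payload": {
  "plan": [
    [0,0.002,0,0,0,0,0],
    [0,0.002,0,0,0,0,0],
    [0,0.001,0,0,0,0,0],
    [0,0.001,0,0,0,0,0]
  ]
}}

```text
t: 16.23
eef_pos: [593.0, -106.4, 91.2]
tcp_rot: [-3.135, -0.002, 1.435]
ft_force: [-5.4, 0.1, 1.0]
opening: 0.006
```

```bash
python3 go.py 591 -107 94
```

```text
t 16.23 pos [ 593.  -106.4   91.2] yaw [-3.1347e+00 -1.8000e-03  1.4353e+00] F [-5.4  0.1  1. ]
[591.0, -107.0, 94.0] -> tool shift mm [-0.9 -1.9 -2.8]
turn deg [-0.4  -0.11  0.07]
```

{"api": "servo_tool", "payload": {
  "plan": [
    [0,0.0015,0,0,0,0,0],
    [0,0.001,0,0,0,0,0]
  ]
}}

```text
t: 16.4
eef_pos: [593.3, -106.3, 90.8]
tcp_rot: [-3.129, -0.002, 1.436]
ft_force: [-6.3, 0.8, 3.9]
opening: 0.007
```

{"api": "servo_tool", "payload": {
  "plan": [
    [0,-0.008,0,0,0,0,0],
    [0,-0.012,-0.005,0,0,0,0],
    [0,-0.005,-0.025,0,0,0,0],
    [0,0,-0.035,0,0,0,0],
    [0,0,-0.035,0,0,0,0],
    [0,-0.035,-0.02,0,0,0,0],
    [0,-0.035,0,0,0,0,0],
    [0,-0.02,0,0,0,0,0]
  ]
}}

```text
t: 17.07
eef_pos: [478.4, -91.1, 215.8]
tcp_rot: [-3.133, -0.002, 1.436]
ft_force: [-0.2, 0.3, 0.5]
opening: 0.002
```

```bash
python3 go.py; python3 - <<'E'
from h import *
from cell import env
from fit import *
c=env.read_camera("scene")
cv2.imwrite("pics/s7.png",cv2.resize(c["img"][165:265,240:373],None,fx=6,fy=6,interpolation=cv2.INTER_CUBIC))
E
```

```text
t 17.07 pos [478.4 -91.1 215.8] yaw [-3.1330e+00 -1.8000e-03  1.4358e+00] F [-0.2  0.3  0.5]
turn deg [-0.49 -0.1   0.1 ]
```

View pics/s7.png

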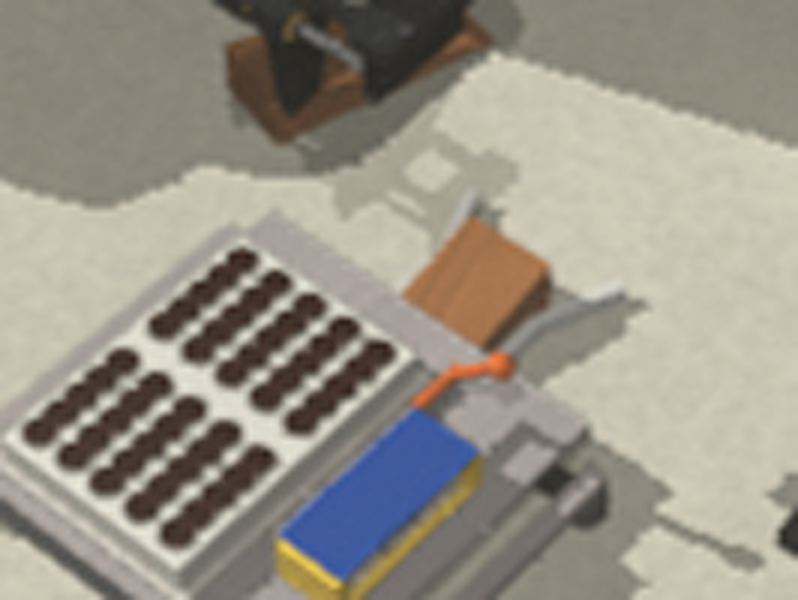

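```bash
python3 - <<'E'
from ball import *
S=d["scene"]
c=env.read_camera("scene");T2=env.read_camera("top")
def knob(c):
    im=c["img"].astype(int);u0=proj(c,lvl(.03,(40,91,85.5)));yy,xx=np.mgrid[:400,:640]
    m=(im[...,2]>150)&(im[...,2]-im[...,0]>90)&(np.hypot(xx-u0[0],yy-u0[1])<7)
    return xx[m].mean().round(1),yy[m].mean().round(1),m.sum()
for a,b,n in((S,c,"scene"),(d["top"],T2,"top")):
    print(n,"start",knob(a),proj(a,lvl(.055,(40,91,85.5))).round(1),"now",knob(b),proj(b,lvl(0,(40,91,85.5))).round(1))
s4=env.state();print(s4["t"],s4["ft_force"].round(1))
env.job_done()
E
```

```text
Traceback (most recent call last):
NameError: name 'd' is not defined. Did you mean: 'id'?
```

```bash
python3 - <<'E'
from ball import *
d=pickle.load(open("c0.pkl","rb"))
def knob(c):
    im=c["img"].astype(int);u0=proj(c,lvl(.03,(40,91,85.5)));yy,xx=np.mgrid[:400,:640]
    m=(im[...,2]>150)&(im[...,2]-im[...,0]>90)&(np.hypot(xx-u0[0],yy-u0[1])<7)
    return xx[m].mean().round(1),yy[m].mean().round(1),m.sum()
for n in("scene","top"):
    a,b=d[n],env.read_camera(n)
    print(n,"start",knob(a),proj(a,lvl(.055,(40,91,85.5))).round(1),"now",knob(b),proj(b,lvl(0,(40,91,85.5))).round(1))
s4=env.state();print(s4["t"],s4["ft_force"].round(1))
E
```

```text
scene start (np.float64(321.3), np.float64(227.3), np.int64(22)) [323.1 227.9] now (np.float64(320.6), np.float64(225.7), np.int64(21)) [322.4 226.3]
top start (np.float64(348.8), np.float64(170.8), np.int64(27)) [349.  168.8] now (np.float64(350.4), np.float64(168.1), np.int64(11)) [350.1 168.4]
17.2167 [ 0.8 -1.3  0.6]
```

```bash
python3 -c "
from cell import env
print(env.job_done())"
```

```text
the job is handed in; nothing more can be done
None
```

I opened the cap by its lever and pushed the farthest wedge up the lane under the bar until the red ball sat between its lines. I then shut the cap, drew the arm clear and handed the job in at about 17 s.

**Level:** In the last close view the ball was within about 1 mm of the middle. Two separate camera estimates of its place, corrected for their errors at the start, differed: about −1 mm from the scene camera and +2.5 mm from the top camera. Both are inside the ±3 mm limit, and the ball had not noticeably moved the last time I could see it, while the cap was closing.

**Cap and plate:** The cap was pushed against its stop with about 6 N, and it lies flat on the level in the last picture. In the scene camera, the knob's shift since the start matched the prediction for a shut cap on a level plate, (−0.7, −1.6) px. The top camera agreed less well, because the arm partly hid the knob. With the cap shut the ball can't be seen directly.

**Slips:** While opening, and again while shutting, the finger pressed badly against the knob (about 6 to 8 N). I backed off, lowered it and carried on, and the ball was still in place afterwards.

**Other things:** I did not deliberately touch anything else on the bench, and no contact showed in the forces. I did not re-measure where those things lie at the end.

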